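# Tip up a strap template and hang it by its side slot

### The job

Put the orange strap template away on its pin. First lay it flat on the blue tray of the tipping nest, face up as it lies now, slotted end away from the hinge and the other end near the tray's ledge, and let go; then press the red paddle steadily right down (a flick would throw the template off) so that the tray stands the template up, take the template by its top edge, slide its side slot over the pin between collar and head, and lower it so that it hangs in the slot's end notch. Let go and leave the other things on the table where they are.

Things in the scene. Friction and masses are not known exactly. Their poses are not given: they have to be found in the camera images.
- template: Orange rigid plate, 140 x 56 x 10 mm, about 0.1 kg, loose, starts flat on the table, face up. Origin: centre of its underside; x along its length towards the slotted end (up when it hangs), y to the left, z out of its marked face (dark holes and line). The -x end has clipped corners (flat part 32 mm wide). Solid and 56 mm wide from x = 35 to 60 mm, then rounded corners.
- slot_mouth (a point): Middle of the slot's open mouth in the template's +y long edge, at x = 17.5, y = 28, z = 5 mm in the template's frame. The slot goes through the thickness: a channel 15 mm wide (x = 10 to 25 mm) running from this mouth straight in to y = -6.5 mm, where a notch leads on towards +x.
- slot_seat (a point): Point of the template where the pin's axis lies when it hangs: x = 31, y = 0, z = 5 mm in the template's frame. It lies in the notch at the slot's inner end, 13 mm wide (y = -6.5 to 6.5 mm), which goes from the channel towards +x as far as x = 35 mm. Axes as the template's.
- top_edge (a point): Middle of the edge of the template's slotted end, x = 70, y = 0, z = 5 mm in its frame: the top edge when it stands or hangs, to be held across the 10 mm thickness. Solid for 35 mm below this edge.
- tipper: Tipping nest, fixed to the table: grey base 150 x 150 x 10 mm with two cheeks carrying a hinge along its y, straight above this origin (underside level), 65 mm above the table. x points from the hinge along the tray as it lies level, away from the red paddle. Cheeks at y = 40 and -40 mm, 8 mm thick, 26 mm long in x, 78 mm high.
- tray (a joint): Angle of the blue tray: 0 = level, 1.22 = tipped up steeply (its stop; the template then leans back on it, 20 degrees from upright). It rises as the red paddle on the same axle is pressed down. The hinge is stiff (0.15 N m), stays where left; pressing takes 3 to 15 N, more at the stop. The tray is 36 mm wide, so the template overhangs it 10 mm on each side and fingers fit beside it.
- nest (a point): Where the centre of the template's underside belongs, on the tray's upper surface (71 mm above the table while level), in the middle of its width, 72 mm from the ledge at the hinge end and 23 mm from the free end. x along the tray away from the hinge (points up when tipped), z out of the surface. Ledge: 16 mm high, 44 mm wide. Touching it, the template's origin is 2 mm nearer the ledge than here.
- paddle (a point): Centre of the red paddle (52x32x8 mm), 48 mm from the hinge axis, 78 mm to the -y side of the tray's middle. Tray level: it slopes up away from the hinge at 40 degrees, this point 37 mm on the tipper's -x side of the axis and 31 mm above it. Pressed down: slopes 30 degrees down. Shut fingers pressing straight down 38 mm on the -x side of the axis work all the way, ending 40 to 60 mm above the table.
- pin_stand: Stand fixed to the table: dark base 110 x 110 x 12 mm, grey post 161 mm high, and a level pin that points to the stand's -x. Origin at the table under the stand's middle, z up.
- pin (a point): Middle of the free part of the pin, on its axis, 150 mm above the table; axes as the stand's, x along the pin towards the post. Pin diameter 8 mm; the free part is 16 mm long, between a steel collar (22 mm diameter, 40 mm long, post side) and a brass head (22 mm diameter, 6 mm thick, -x side) that does not pass through the slot.
- masking_tape: Roll of beige tape, 89 x 89 x 25 mm, loose bystander; origin under its centre.
- web_roll_1: Red roll of webbing, 69 x 70 x 26 mm, loose bystander; origin under its centre.
- marker: Dark grey marker pen with a red cap, 137 x 17 x 20 mm, loose bystander; origin under its centre.
- tape_measure: Yellow tape measure, 69 x 68 x 31 mm, loose bystander; origin under its centre.
Things that resemble listed ones, but are neither listed nor needed, are in the scene too. Of the things like the template, leave any that is yellow; of the rest the larger one is meant.

How it is judged:
By the outcome, as a careful person would: the job done as asked, in the order asked, and still so for the second after the job is handed in, with the robot touching nothing.
It also fails if it takes over 64 s, if anything falls off the work surface, if the arm or the gripper's body presses on something with over 40 N, if the wrist force passes 120 N, or if a joint passes its speed limit or range.

### The arm

A 6-joint arm with a two-finger parallel gripper is mounted at the origin on a cart in front of the work surface, level with it; the furniture and walls round the work are solid. World frame = base frame: x ahead of the robot, y to its left, z up, the work surface at z = 0. Lengths are in m, angles in rad, forces in N, time in s.
With the tool pointing down it reaches from about 0.35 to 0.875 m from the base axis. Payload 15.5 kg.
Tool frame: the origin (TCP) lies midway between the tips of the shut fingers; the grasp point (between the pads) lies 19 mm behind it; z points along the fingers, y is the line along which they close (so a half turn about z gives the same grasp; the last joint's range is limited). The gripper opens to 85 mm and grips with 20 to 120 N. Pads are 22 mm wide; open, the fingers measure 114 mm over their backs; the gripper's body (76 mm by 85 mm) begins 54 mm behind the grasp point. The pads swing forward as they close: fully open they stand 13 mm farther back than shut.
Start: joints at [-1.234, 0.494, 1.345, -0, 1.302, -0.096], TCP at [0.262, -0.567, 0.231] pointing down, gripper open.
Joint ranges: [-2.91, 2.91], [-0.82, 2.16], [0.22, 2.67], [-1.22, 4.37], [0.12, 2.79], [-3.08, 3.08]. Speed limits (rad/s): [1.89, 1.89, 2.57, 3.01, 3.01, 3.01].

### API

Orientations are given as a unit quaternion [w, x, y, z].
In Python, from station import arm, hand, cams gives the robot as it stands. Calls block until the motion is done:
- arm.move_ptp(position, orientation): joint-space move of the TCP to a pose.
- arm.servo_line(position, rot=None, vel=0.15, stop_force=None): straight line of the TCP; rot=None keeps the orientation; vel is the mean speed in m/s. With stop_force (N) it stops when the force on the tool has changed by that much, and returns True; else False.
- arm.goto_joints(angles): joint-space move.
- hand.move_gripper(opening, effort=None): finger opening in m; effort is the grip in N (None keeps the last); returns when the fingers have stopped.
- arm.sleep(seconds).
- arm.ik(position, orientation): joint angles nearest the present ones, or None.
- arm.get_state(): the state.
- cams.get_image(name): name is "scene" or "top" or "wrist"; returns (picture, depth): 480x640x3 uint8, blue, green, red; 480x640 float32, m along the optical axis (not along the pixel's ray), 0 where there is no reading.
- cams.get_calibration(name): a dict with "fov_y" (degrees; the focal length in pixels is half the picture's height over the tangent of half this angle, whatever the lens; pixels are square), "cx", "cy" (the principal point, pixels), "camera_from_world" (4x4, takes a point from world to camera coordinates). Camera axes: x right, y down, z forward; pixel columns grow to the right and rows downward; lengths in m; the calibration is good to about 2 mm. A picture is of the moment at which its call begins: read the wrist's pose just before it. get_calibration takes no time and is no camera call; for the wrist camera it gives the pose at the moment of the call.
A pose or a line that the arm cannot do raises arm.PlanningError and nothing moves.
- arm.finish_job(): hands the job in; it is judged then, once.
The state is a dict: "t": time; "qpos": joint angles; "qvel": joint speeds; "tau": joint torques, N m; "tcp_pos": TCP position; "orientation": TCP orientation; "wrist_force": force on the tool from outside, world axes, zero at the start; "torque": the same for the moment, N m; "opening": finger opening in m; "gripper_force": force on a finger pad.
Only numpy, scipy, OpenCV 4.12 (cv2) and the standard library are available. Lean on these libraries where they do the work, as an engineer would, in place of code of your own. Each camera call takes 0.05 s, during which the arm holds its last target. There are 200 camera calls.

## Working session

There is one attempt and no reset: what is moved stays moved. The work goes in short steps, each a Python script; the robot and the scene stay as the last script left them, time stands still between calls to the robot, and variables do not carry over. Pictures are saved under pics/ and viewed, at most 10 in all, crops included, and the job is handed in when it is done.

```bash
ls; mkdir -p pics; python3 - <<'E'
from station import arm,hand,cams
import cv2,numpy as np
for n in("top","scene"):
    p,d=cams.get_image(n); cv2.imwrite(f"pics/{n}0.png",p); np.save(f"pics/{n}0.npy",d)
    c=cams.get_calibration(n); print(n,c["fov_y"],c["cx"],c["cy"],np.round(c["camera_from_world"],4).tolist())
E
```

```text
pics
top 44.47679468095 313.1833294710919 235.77015216361465 [[0.0092, -0.9998, -0.0166, 0.0325], [-0.986, -0.0063, -0.1665, 0.5541], [0.1664, 0.0179, -0.9859, 1.5678], [0.0, 0.0, 0.0, 1.0]]
scene 44.5698759831857 323.59845932287817 235.09617233400886 [[-0.5082, -0.8611, 0.0158, 0.3024], [-0.406, 0.2233, -0.8862, 0.2974], [0.7595, -0.4567, -0.4631, 1.1363], [0.0, 0.0, 0.0, 1.0]]
```

View pics/top0.png

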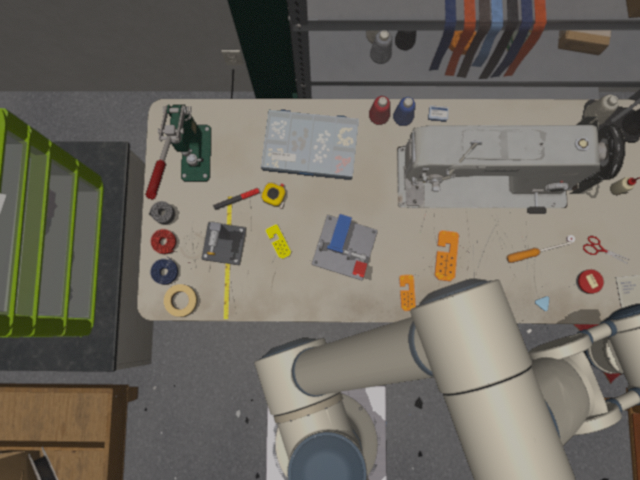

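View pics/scene0.png

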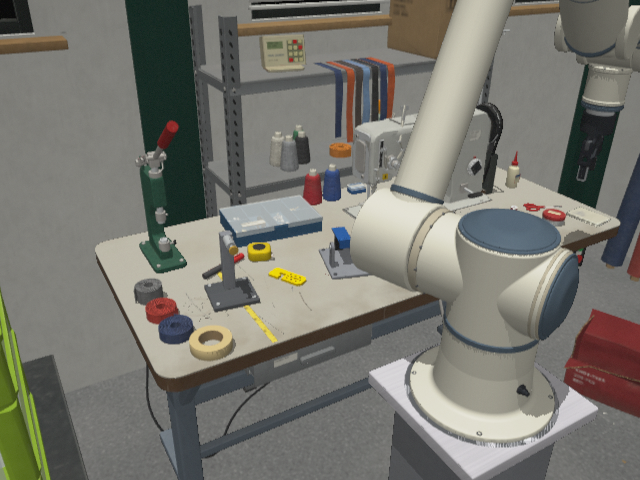

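The top view shows the large orange template at about (447,256), with a smaller one at (407,292). The tipper is at (345,247), the pin stand at (222,242) and a yellow lookalike at (278,242). I'll enlarge these.

```bash
cat > h.py <<'E'
import numpy as np,cv2
from station import arm,hand,cams
from scipy.spatial.transform import Rotation as R
def cal(n):
    c=cams.get_calibration(n); return 240/np.tan(np.radians(c["fov_y"])/2),c["cx"],c["cy"],np.array(c["camera_from_world"])
def ray(n,u,v,z,c=None):
    f,cx,cy,T=c or cal(n); o=-T[:3,:3].T@T[:3,3]; d=T[:3,:3].T@np.array([(u-cx)/f,(v-cy)/f,1])
    return o+d*(z-o[2])/d[2]
def proj(c,P):
    f,cx,cy,T=c; q=np.atleast_2d(P)@T[:3,:3].T+T[:3,3]; return np.c_[f*q[:,0]/q[:,2]+cx,f*q[:,1]/q[:,2]+cy]
def cloud(c,d):
    f,cx,cy,T=c; v,u=np.mgrid[:480,:640]; q=np.stack([(u-cx)/f*d,(v-cy)/f*d,d],-1); return (q-T[:3,3])@T[:3,:3]
def down(yaw):  # tool z down, tool y along world angle yaw
    y=np.array([np.cos(yaw),np.sin(yaw),0]); z=np.array([0,0,-1.]); return quat(np.c_[np.cross(y,z),y,z])
def quat(M): q=R.from_matrix(M).as_quat(); return q[[3,0,1,2]]
E
python3 - <<'E'
import cv2,numpy as np
p=cv2.imread("pics/top0.png")
def cr(x,y,w,h): return cv2.resize(p[y:y+h,x:x+w],None,fx=6,fy=6,interpolation=cv2.INTER_CUBIC)
a=np.hstack([cr(308,205,72,80),cr(425,222,45,80)])
cv2.imwrite("pics/c1.png",a)
b=cr(190,205,66,80);cv2.imwrite("pics/c2.png",b)
E
```

```text
(no output)
```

View pics/c1.png

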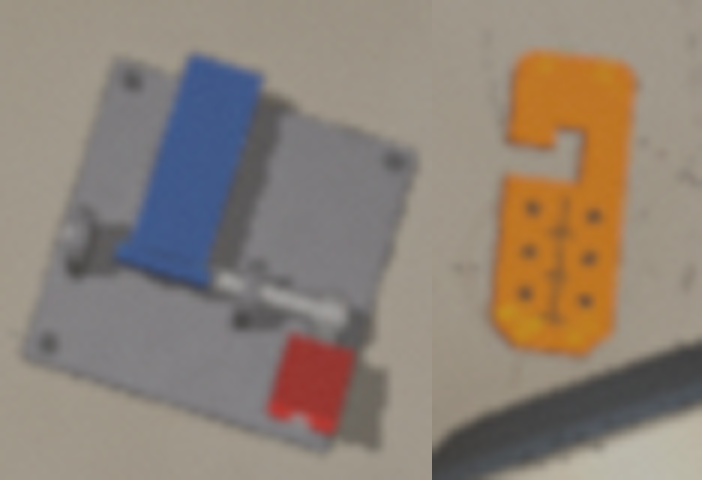

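View pics/c2.png

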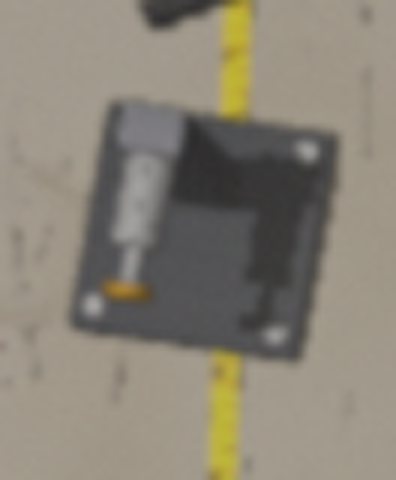

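The crops give clear corners for the tipper base, stand base and template. Template slotted end is image-up with its mouth to the left, the tray's free end is image-up, and the pin points image-down. Next, poses.

```bash
cat > meas.py <<'E'
from h import *
c=cal("top")
def px(U,V,x0,y0): return (U+.5)/6-.5+x0,(V+.5)/6-.5+y0
def fit(P,model):  # 2D rigid
    P=np.array(P)[:,:2];M=np.array(model,float);mp,mm=P.mean(0),M.mean(0)
    H=(M-mm).T@(P-mp); a=np.arctan2(H[0,1]-H[1,0],H[0,0]+H[1,1]); r=np.array([[np.cos(a),-np.sin(a)],[np.sin(a),np.cos(a)]])
    t=mp-r@mm; return t,a,np.linalg.norm(P-(M@r.T+t),axis=1)
def show(n,r): print(n,np.round(r[0],4),round(np.degrees(r[1]),2),np.round(r[2],4))
b=[[1,1],[1,-1],[-1,-1],[-1,1]]
show("tipper",fit([ray("top",*px(*q,308,205),.01) for q in[(118,55),(415,150),(325,450),(25,352)]],.075*np.array(b)))
show("stand",fit([ray("top",*px(*q,190,205),.012) for q in[(112,98),(338,133),(300,360),(72,325)]],.055*np.array(b)))
# head/pin in top view
print("head",ray("top",*px(127,290,190,205),.15)[:2])
p=cv2.imread("pics/top0.png");hsv=cv2.cvtColor(p,cv2.COLOR_BGR2HSV)
m=cv2.inRange(hsv,(8,150,120),(20,255,255));m[:, :425]=0;m[:,470:]=0;m[:222]=0;m[300:]=0
v,u=np.nonzero(m);P=np.array([ray("top",a,bb,.01)[:2] for a,bb in zip(u,v)])
r=cv2.minAreaRect((P*1000).astype(np.float32));print("tmpl",r)
d=np.load("pics/top0.npy");X=cloud(c,d)
h=X[...,2];print("template z",np.median(h[m>0]))
E
python3 meas.py
```

```text
tipper [ 0.5305 -0.0502] -17.28 [0.0013 0.003  0.0014 0.0031]
stand [0.5384 0.2886] -8.07 [0.0004 0.0015 0.0006 0.0015]
head [0.49004348 0.29747317]
tmpl ((506.99737548828125, -334.2867126464844), (53.94786834716797, 137.29550170898438), 82.7806396484375)
template z 0.011000176028506222
```

```bash
python3 - <<'E'
from h import *
ya=np.radians(-7.2)
for k in(0,1):
    print(k,np.round(arm.ik([.507,-.334,.22],down(ya+np.pi/2+k*np.pi)),2) )
# tipped grasp feasibility
a=np.radians(-17.28); X=np.array([np.cos(a),np.sin(a),0]);Z=np.array([0,0,1.]);Y=np.cross(Z,X)
th=1.22; tx=np.cos(th)*X+np.sin(th)*Z; tz=-np.sin(th)*X+np.cos(th)*Z
hinge=np.array([.5305,-.0502,.065])
for s in(1,-1):
    ty=s*tz; zt=-tx; M=np.c_[np.cross(ty,zt),ty,zt]
    for r in(.12,.16,.2): 
        q=arm.ik(hinge+tx*r,quat(M)); print("tip",s,r,None if q is None else np.round(q,2))
b=np.radians(-8)
for k in(0,1): print("pin",arm.ik([.5,.3,.2],down(b+k*np.pi)))
q=min((arm.ik([.507-.05,-.334,.25],down(ya+np.pi/2+k*np.pi)) for k in(0,1)),key=lambda q:abs(q[5]))
arm.goto_joints(q)
p,d=cams.get_image("wrist");cv2.imwrite("pics/w1.png",p);np.save("pics/w1.npy",d)
np.save("pics/w1c.npy",np.array(cal("wrist"),dtype=object),allow_pickle=True)
s=arm.get_state();print(s["t"],s["tcp_pos"],s["qpos"])
E
```

```text
0 [-0.68  0.48  1.41 -0.    1.26 -2.13]
1 [-0.68  0.48  1.41 -0.    1.26  1.02]
tip 1 0.12 [-0.23  0.65  1.26  0.03  1.58 -3.07]
tip 1 0.16 [-0.23  0.63  1.18  0.02  1.68 -3.07]
tip 1 0.2 [-0.23  0.62  1.1   0.02  1.77 -3.07]
tip -1 0.12 [-0.23  0.65  1.26  0.03  1.58  0.07]
tip -1 0.16 [-0.23  0.63  1.18  0.02  1.68  0.07]
tip -1 0.2 [-0.23  0.62  1.1   0.02  1.77  0.07]
pin [ 4.38027522e-01  4.66775276e-01  1.49101735e+00 -4.44089210e-16
  1.18380003e+00  5.77653863e-01]
pin [ 4.38027522e-01  4.66775276e-01  1.49101735e+00 -4.44089210e-16
  1.18380003e+00 -2.56393879e+00]
1.3167 [ 0.45660446 -0.33485786  0.24988594] [-7.38102160e-01  3.92701487e-01  1.46775969e+00 -2.10644812e-04
  1.28114347e+00  9.58634752e-01]
```

View pics/w1.png

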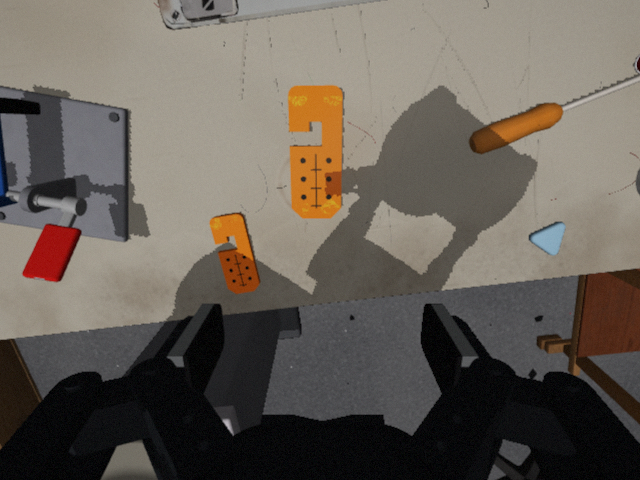

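The wrist view shows the template's edges at columns 290–343 and rows 85–218. The small lookalike is clear of it, with its upper end at (228,215). I'll refine with this view, then pick.

```bash
python3 - <<'E'
from h import *
c=tuple(np.load("pics/w1c.npy",allow_pickle=True));p=cv2.imread("pics/w1.png")
hsv=cv2.cvtColor(p,cv2.COLOR_BGR2HSV);m=cv2.inRange(hsv,(6,150,60),(24,255,255))
n,l,st,_=cv2.connectedComponentsWithStats(m);k=l[150,335];print(st[k])
v,u=np.nonzero(l==k);P=np.array([ray("",a,b,.01,c)[:2] for a,b in zip(u,v)])
(cx,cy),(w,h),an=cv2.minAreaRect((P*1000).astype(np.float32));print(cx,cy,w,h,an)
box=cv2.boxPoints(((cx,cy),(w,h),an)); e=max((box[1]-box[0],box[2]-box[1]),key=np.linalg.norm); e=e*np.sign(e[0])
ya=np.arctan2(e[1],e[0]);print("yaw",np.degrees(ya))
o=np.array([cx,cy])/1000; g=o+np.array([np.cos(ya),np.sin(ya)])*-.012
q=down(ya-np.pi/2)
hand.move_gripper(.072,40)
arm.move_ptp([*g,.06],q); hit=arm.servo_line([*g,-.002],vel=.06,stop_force=8)
s=arm.get_state();print(hit,s["tcp_pos"],s["wrist_force"])
hand.move_gripper(.04,40); s=arm.get_state();print(s["opening"],s["gripper_force"])
arm.servo_line([*g,.20],vel=.15);s=arm.get_state();print(s["t"],s["opening"],s["gripper_force"],s["wrist_force"],s["tcp_pos"])
np.save("pics/yaw.npy",ya)
# look at tipper from offset position, carrying
a=np.radians(-17.28)
arm.move_ptp([.50,-.06,.26],down(a-np.pi/2))
p,d=cams.get_image("wrist");cv2.imwrite("pics/w2.png",p);np.save("pics/w2.npy",d)
np.save("pics/w2c.npy",np.array(cal("wrist"),dtype=object),allow_pickle=True)
print(arm.get_state()["t"],arm.get_state()["qpos"])
E
```

```text
[ 288   86   55  132 6011]
505.52203369140625 -333.70513916015625 56.087364196777344 138.02854919433594 82.802978515625
yaw -7.197011
False [ 0.4938136  -0.33236711 -0.00164052] [ 0.49180898 -0.38259626  0.84469239]
0.05474114594412589 41.387659907341
5.4 0.05436317190420468 42.33814895153046 [ 0.03039292  0.12167607 -1.74103528] [ 0.49326868 -0.3319099   0.19918154]
6.5333 [-2.39756381e-01  2.93660897e-01  1.59738373e+00 -2.44683414e-04
  1.25085109e+00  1.63339384e+00]
```

View pics/w2.png

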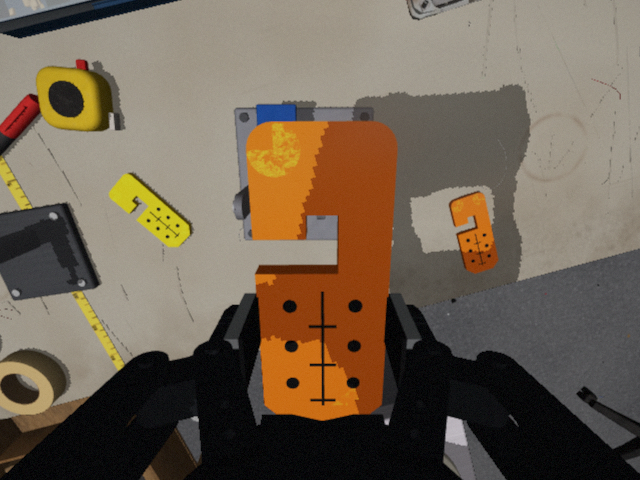

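The template is held near its centre, but it hides the tipper. I'll look from one side.

```bash
python3 - <<'E'
from h import *
arm.move_ptp([.46,-.21,.27],down(np.radians(-17.28)-np.pi/2))
p,d=cams.get_image("wrist");cv2.imwrite("pics/w3.png",p);np.save("pics/w3.npy",d)
np.save("pics/w3c.npy",np.array(cal("wrist"),dtype=object),allow_pickle=True)
cv2.imwrite("pics/w3z.png",cv2.resize(p[50:300,0:270],None,fx=2.4,fy=2.4,interpolation=cv2.INTER_CUBIC))
s=arm.get_state();print(s["t"],s["tcp_pos"])
E
```

```text
7.25 [ 0.45989952 -0.21026638  0.26972271]
```

View pics/w3z.png

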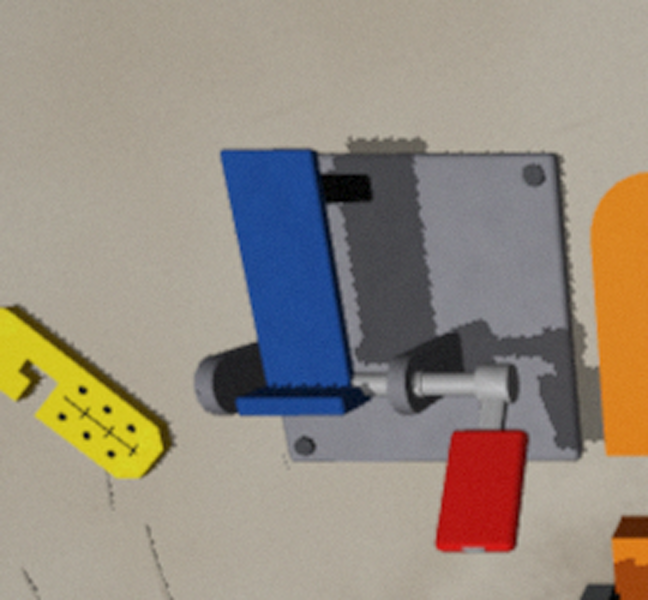

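```bash
sed -n '/^def px/,/^def show/p' meas.py > fitf.py; sed -i '1i from h import *' fitf.py; python3 - <<'E'
from fitf import *
c=tuple(np.load("pics/w3c.npy",allow_pickle=True))
P=lambda U,V,z:ray("",(U+.5)/2.4-.5,(V+.5)/2.4-.5+50,z,c)
b=fit([P(555,155,.01),P(578,458,.01),P(290,460,.01)],[[.075,-.075],[-.075,-.075],[-.075,.075]]);show("base",b)
tr=[P(222,151,.071),P(314,151,.071),P(350,386,.071),P(264,386,.071)]
t=fit(tr,[[.023,.018],[.023,-.018],[-.072,-.018],[-.072,.018]]);show("nest",t)
def loc(f,p): d=np.array(p)[:2]-f[0];C,S=np.cos(f[1]),np.sin(f[1]);return np.round([C*d[0]+S*d[1],-S*d[0]+C*d[1]],4)
print("tray in base",[loc(b,p) for p in tr],"nest in base",loc(b,t[0]))
print("axle end cheeks",loc(b,P(495,383,.065)),"paddle corners",[loc(b,P(*q)) for q in[(453,432,.08,),(527,432,.08),(437,550,.112),(516,550,.112)]])
# depth plane check on tray, held template
d=np.load("pics/w3.npy");X=cloud(c,d);
print("tray z",np.median(X[130:190,115:130,2]),"base z",np.median(X[150:170,200:215,2]))
# held template
q=cv2.imread("pics/w3.png");m=cv2.inRange(cv2.cvtColor(q,cv2.COLOR_BGR2HSV),(6,120,40),(24,255,255));n,l,st,_=cv2.connectedComponentsWithStats(m)
i=1+np.argmax(st[1:,4]);Y=X[l==i];
tcp=np.array([.4599,-.21027,.26972]);print(st[i],"tmpl z med",np.median(Y[:,2]))
v,u=np.nonzero(l==i)
zt=float(np.median(Y[:,2]));W=np.array([ray("",a,bb,zt,c)[:2] for a,bb in zip(u,v)])
r=cv2.minAreaRect((W*1000).astype(np.float32));print(r)
for sl in [np.s_[:]]:
    A=np.c_[Y[:,:2],np.ones(len(Y))];print("plane",np.linalg.lstsq(A,Y[:,2],rcond=None)[0])
E
```

```text
base [ 0.5288 -0.0483] -17.35 [0.0019 0.0017 0.0011]
nest [ 0.5838 -0.0426] -18.12 [0.0009 0.0004 0.0009 0.0005]
tray in base [array([0.0731, 0.0394]), array([0.0731, 0.0036]), array([-0.0206,  0.0047]), array([-0.0206,  0.0412])] nest in base [0.0507 0.0219]
axle end cheeks [-0.0207 -0.0549] paddle corners [array([-0.0382, -0.0402]), array([-0.0382, -0.0713]), array([-0.0776, -0.0408]), array([-0.0776, -0.0723])]
tray z 0.07201806628431334 base z 0.01100824936605482
[  246   121   152   300 36231] tmpl z med 0.2817205390217259
((472.3529052734375, -214.1522216796875), (56.53071975708008, 137.4757080078125), 72.90562438964844)
plane [ 0.16058793 -0.34667526  0.12494586]
```

The tray fits within 1 mm: nest at (0.584,-0.043), with the hinge axle 72 mm behind it. The held template agrees with the grasp. Placing it now.

```bash
python3 - <<'E'
from h import *
c=tuple(np.load("pics/w3c.npy",allow_pickle=True));X=cloud(c,np.load("pics/w3.npy"))
print([round(float(np.median(X[v-2:v+3,u-2:u+3,2])),4) for u,v in((270,150),(375,150),(265,220),(375,220),(275,390),(370,390))])
a=np.radians(-17.7);x=np.array([np.cos(a),np.sin(a)]);n=np.array([.5838,-.0426]);t=n-.013*x;q=down(a-np.pi/2)
arm.move_ptp([*t,.12],q)
h=arm.servo_line([*t,.066],vel=.04,stop_force=4)
s=arm.get_state();print(h,s["tcp_pos"],s["wrist_force"],s["t"])
hand.move_gripper(.067)
arm.servo_line([*(t-.0*x),.16],vel=.12)
arm.servo_line([*(t-.07*x),.26],vel=.25)
p,d=cams.get_image("wrist");cv2.imwrite("pics/w4.png",p);np.save("pics/w4.npy",d)
np.save("pics/w4c.npy",np.array(cal("wrist"),dtype=object),allow_pickle=True)
print(arm.get_state()["t"])
E
```

```text
[0.2816, 0.2817, 0.2818, 0.2817, 0.2819, 0.2817]
True [ 0.57129934 -0.03861602  0.06953264] [-1.64339036  1.12525449  9.31964873] 9.3917
11.275
```

View pics/w4.png

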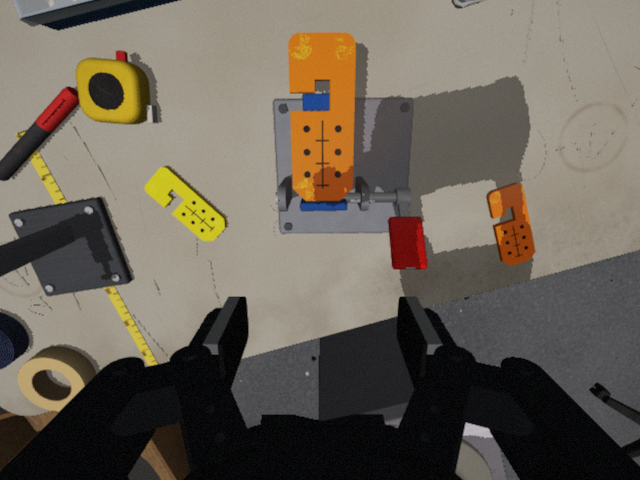

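The template is seated on the tray against the ledge, slotted end out. The paddle is at about (407,243). Pressing it now.

```bash
python3 - <<'E'
from fitf import *
c=tuple(np.load("pics/w4c.npy",allow_pickle=True));p=cv2.imread("pics/w4.png")
m=cv2.inRange(cv2.cvtColor(p,cv2.COLOR_BGR2HSV),(6,120,40),(24,255,255));n_,l,st,_=cv2.connectedComponentsWithStats(m);k=l[80,340]
v,u=np.nonzero(l==k);W=np.array([ray("",a,b,.081,c)[:2] for a,b in zip(u,v)]);print("tmpl",cv2.minAreaRect((W*1000).astype(np.float32)))
a=np.radians(-17.7);x=np.array([np.cos(a),np.sin(a)]);y=np.array([-x[1],x[0]]);n=np.array([.5838,-.0426]);H=n-.072*x
X=cloud(c,np.load("pics/w4.npy"));pc=X[243,407];print("paddle mid",pc,"rel hinge",(pc[:2]-H)@x,(pc[:2]-H)@y)
hand.move_gripper(0.0)
t=H-.038*x-.081*y;q=down(a)
arm.move_ptp([*t,.16],q);arm.servo_line([*t,.118],vel=.08)
h=arm.servo_line([*t,.040],vel=.025,stop_force=28)
s=arm.get_state();print(h,s["tcp_pos"],s["wrist_force"],s["t"])
arm.sleep(.3);arm.servo_line([*t,.16],vel=.06)
arm.servo_line([*(t-.10*x+.06*y),.26],vel=.2)
p,d=cams.get_image("wrist");cv2.imwrite("pics/w5.png",p);np.save("pics/w5.npy",d)
np.save("pics/w5c.npy",np.array(cal("wrist"),dtype=object),allow_pickle=True)
print(arm.get_state()["t"])
E
```

```text
tmpl ((582.1143798828125, -42.24827575683594), (56.55101776123047, 140.44778442382812), 72.4297103881836)
paddle mid [ 0.45819236 -0.08476846  0.10148673] rel hinge -0.03484095652393522 -0.07836114809985226
True [ 0.4554168  -0.08662082  0.04977858] [-4.72735017  1.21052323 30.07506947] 16.5833
19.8417
```

View pics/w5.png

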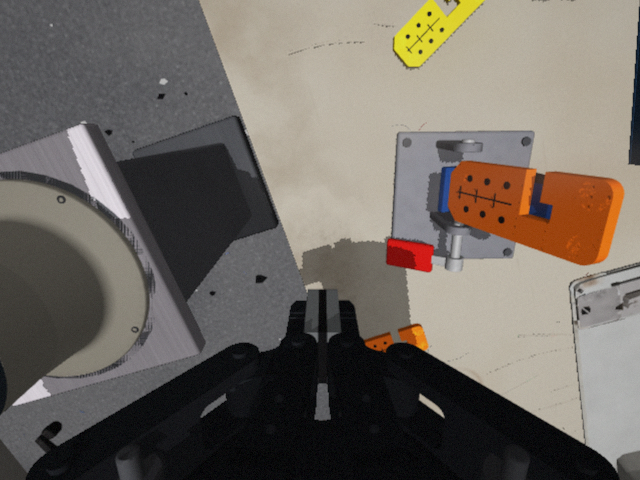

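The template stands up against the tray, with its face toward the robot. I'll fit its 3D pose from depth.

```bash
python3 - <<'E'
from fitf import *
c=tuple(np.load("pics/w5c.npy",allow_pickle=True));p=cv2.imread("pics/w5.png");X=cloud(c,np.load("pics/w5.npy"))
m=cv2.inRange(cv2.cvtColor(p,cv2.COLOR_BGR2HSV),(4,120,40),(24,255,255));n_,l,st,_=cv2.connectedComponentsWithStats(m);k=l[200,560];print(st[k])
M=cv2.erode((l==k).astype(np.uint8),np.ones((3,3)));Y=X[M>0]
a=np.radians(-17.7);xa=np.array([np.cos(a),np.sin(a),0]);ya=np.array([-xa[1],xa[0],0]);H=np.array([*(np.array([.5838,-.0426])-.072*xa[:2]),.065])
Q=(Y-H)@np.c_[xa,ya,[0,0,1]]
# x = a0 + a1 z + a2 y ; robust
w=np.ones(len(Q),bool)
for _ in range(8):
    s=np.linalg.lstsq(np.c_[np.ones(w.sum()),Q[w,2],Q[w,1]],Q[w,0],rcond=None)[0]
    r=Q[:,0]-np.c_[np.ones(len(Q)),Q[:,2],Q[:,1]]@s; w=abs(r)<.003
print("fit",s,w.mean(),"tilt deg from vertical",np.degrees(np.arctan(s[1])),"yaw extra",np.degrees(-np.arctan(s[2])))
f=Q[w];th=np.arctan(s[1]);al=f[:,2]*np.cos(th)+f[:,0]*np.sin(th)
print("along",np.percentile(al,[.2,1,99,99.8]),"y",np.percentile(f[:,1],[.5,2,98,99.5]),"perp",np.median(f[:,0]*np.cos(th)-f[:,2]*np.sin(th)))
# stand in w4
E
python3 - <<'E'
import cv2
p=cv2.imread("pics/w4.png");
cv2.imwrite("pics/w4s.png",cv2.resize(p[180:310,0:150],None,fx=4.5,fy=4.5,interpolation=cv2.INTER_CUBIC))
E
```

```text
[  448   161   177   104 12122]
fit [-0.01668103  0.36748109 -0.00872149] 0.9238298629649404 tilt deg from vertical 20.177425730439587 yaw extra 0.4996920129200009
along [0.00317035 0.00592147 0.14072141 0.14118274] y [-0.02697819 -0.02602745  0.02655242  0.02730943] perp -0.015686214837231868
```

The fit matches expectations: tilt 20.2°, top edge 141 mm from the hinge. Before grasping I'll look at the pin from close by with the empty hand.

```bash
python3 - <<'E'
from h import *
arm.move_ptp([.50,.22,.30],down(np.radians(-8)))
p,d=cams.get_image("wrist");cv2.imwrite("pics/w6.png",p);np.save("pics/w6.npy",d)
c=cal("wrist");np.save("pics/w6c.npy",np.array(c,dtype=object),allow_pickle=True)
q=proj(c,[[.5,.295,.15]])[0];print(q,arm.get_state()["t"])
u,v=np.clip(q.astype(int),[80,60],[560,420]);print(u-80,v-60)
cv2.imwrite("pics/w6z.png",cv2.resize(p[v-60:v+60,u-80:u+80],None,fx=5,fy=5,interpolation=cv2.INTER_CUBIC))
E
```

```text
[309.27134577 130.08482811] 20.8917
229 70
```

View pics/w6z.png

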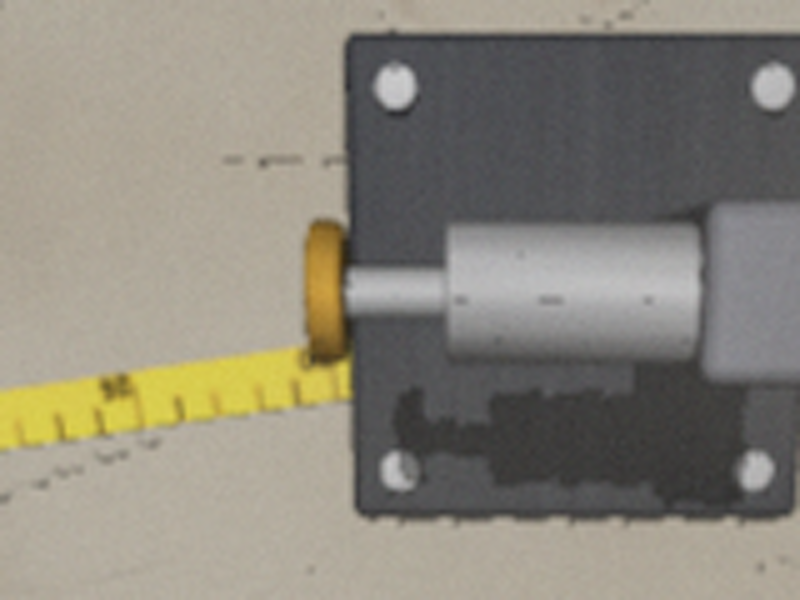

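```bash
python3 - <<'E'
from fitf import *
c=tuple(np.load("pics/w6c.npy",allow_pickle=True))
g=lambda U,V,z:ray("",(U+.5)/5-.5+229,(V+.5)/5-.5+70,z,c)
h,k,e=g(346,291.5,.152),g(447,291.5,.152),g(700,291.5,.15)
print(h,k,e,np.linalg.norm(k-h),np.linalg.norm(e-k),"mid",(h+k)/2,"yaw",np.degrees(np.arctan2(*(e-h)[[1,0]])))
b=fit([g(348,37,.012),g(357,513,.012),g(793,513,.012)],[[-.055,.055],[-.055,-.055],[.055,-.055]]);show("stand",b)
X=cloud(c,np.load("pics/w6.npy"));print("collar top z",np.median(X[122:132,325:360,2],0)[::8],X[126:131,229+80,2])
d=(h+k)[:2]/2-b[0];C,S=np.cos(b[1]),np.sin(b[1]);print("pin in stand",C*d[0]+S*d[1],-S*d[0]+C*d[1])
E
```

```text
[0.49121252 0.29797347 0.152     ] [0.50726875 0.29569056 0.152     ] [0.54773565 0.28991568 0.15      ] 0.016217720682796116 0.040925775051536294 mid [0.49924064 0.29683202 0.152     ] yaw -8.113275404507887
stand [0.5372 0.2919] -8.07 [0.0019 0.0011 0.0017]
collar top z [0.16163121 0.16146187 0.16158601 0.1618003  0.1613449 ] [0.15392102 0.15441407 0.15585811 0.15510284 0.15342648]
pin in stand -0.03831144202896075 -0.00046970052298420367
```

Pin centre is at (0.499,0.297,0.150) with yaw -8.1°; the free length measures 16.2 mm, which agrees. Now I'll grasp the template by its top edge and move it beside the pin, then check numerically from the wrist camera.

```bash
python3 - <<'E'
from fitf import *
a=np.radians(-17.6);xa=np.array([np.cos(a),np.sin(a),0]);Z=np.array([0,0,1.]);H=np.array([*(np.array([.5838,-.0426])-.072*xa[:2]),.065])
th=np.radians(20.1);tx=np.sin(th)*xa+np.cos(th)*Z;tz=-np.cos(th)*xa+np.sin(th)*Z
zt=-tx;yt=-tz;q=quat(np.c_[np.cross(yt,zt),yt,zt])
g=H+tx*.1192+tz*.0107
up=H+tx*.20+tz*.0107
hand.move_gripper(.036,40)
arm.move_ptp(up,q)
h=arm.servo_line(g,vel=.07,stop_force=6);s=arm.get_state();print(h,s["wrist_force"],s["t"])
if not h:
    hand.move_gripper(.0,40);s=arm.get_state();print(s["opening"],s["gripper_force"],s["wrist_force"])
    arm.servo_line(g+tx*.06,vel=.1)
    b=np.radians(-8.1);X=np.array([np.cos(b),np.sin(b),0]);Y=np.array([-X[1],X[0],0]);P=np.array([.4992,.2968,.1505])
    arm.servo_line([*(g+tx*.06)[:2],.33],vel=.2)
    t=P-.06*Y;arm.move_ptp([*t[:2],.30],down(b));arm.servo_line([*t[:2],P[2]+.0305],vel=.15)
    arm.sleep(.2)
    p,d=cams.get_image("wrist");cv2.imwrite("pics/w7.png",p);np.save("pics/w7.npy",d)
    c=cal("wrist");np.save("pics/w7c.npy",np.array(c,dtype=object),allow_pickle=True)
    ps,ds=cams.get_image("scene");cv2.imwrite("pics/s7.png",ps);np.save("pics/s7.npy",ds)
    s=arm.get_state();print(s["t"],s["tcp_pos"],s["opening"],s["gripper_force"],s["wrist_force"])
    tcp=np.array(s["tcp_pos"])
    for n,pp,dd,cc in(("wrist",p,d,c),("scene",ps,ds,cal("scene"))):
        m=cv2.inRange(cv2.cvtColor(pp,cv2.COLOR_BGR2HSV),(4,120,40),(24,255,255))>0
        Q=(cloud(cc,dd)-tcp)@np.c_[X,Y,Z]   # relative to TCP in stand axes
        w=m&(dd>0)&(abs(Q[...,0])<.03)&(abs(Q[...,1])<.06)&(Q[...,2]>-.16)&(Q[...,2]<.05);F=Q[w];print(n,len(F))
        if len(F)>20:
            print(" pct x",np.percentile(F[:,0],[1,25,50,75,99]),"y",np.percentile(F[:,1],[1,50,99]),"z",np.percentile(F[:,2],[1,99]))
            E=F[(F[:,1]>.02)];hh=np.histogram(E[:,2],bins=np.arange(-.124,.03,.004));print(hh[0])
E
```

```text
False [ 0.35913618 -0.55492952 -0.15092645] 23.7
0.009012691915528892 40.331827104091644 [ 1.08908356 -1.54343538  5.96030643]
27.7667 [0.49094912 0.23747614 0.18149211] 0.00911482136691671 39.45585921406746 [ 0.2674741   0.66243015 -0.30423358]
wrist 4206
 pct x [-1.30671372e-02 -2.72167859e-03  5.51386647e-05  2.51673789e-03
  5.19691094e-03] y [-0.02216443  0.01851178  0.05814847] z [-0.09685221  0.02653184]
[  0   0   0   0  14  14  20  18  16  18  24  21  23  18  30  21  28  30
  28  35  31 158   0   0  26 210  74  53  62  60  68  71  71  91 162 344
 174   0]
scene 1156
 pct x [-0.0149357  -0.00727248 -0.00556312 -0.00384156  0.00277863] y [-0.02578874  0.00314706  0.05697665] z [-0.11574613  0.02051388]
[ 0  0  0  4  5  8  8  8  7  7  8  7  6  5  8  9  5  9  8  6 12  7  6  5
 10 13 10  6  9  8  7  7  7 10  8 10  4  0]
```

The grip is centred and the slot gap sits where expected: lip at about -38 mm from the TCP, roof at about -23 mm. I'll fine-tune the height from the lip, slide on with a force guard, and lower.

```bash
python3 - <<'E'
from fitf import *
b=np.radians(-8.1);X=np.array([np.cos(b),np.sin(b),0]);Y=np.array([-X[1],X[0],0]);Z=np.array([0,0,1.]);P=np.array([.4992,.2968,.1505])
c=tuple(np.load("pics/w7c.npy",allow_pickle=True));p=cv2.imread("pics/w7.png");d=np.load("pics/w7.npy");tcp=np.array([.49095,.23748,.18149])
Q=(cloud(c,d)-tcp)@np.c_[X,Y,Z];m=cv2.inRange(cv2.cvtColor(p,cv2.COLOR_BGR2HSV),(4,120,40),(24,255,255))>0
F=Q[m&(abs(Q[...,0])<.008)&(abs(Q[...,1])<.035)]
lip=F[(F[:,2]>-.043)&(F[:,2]<-.032)];print("lip z",np.percentile(lip[:,2],[25,50,75,95]),"y",np.percentile(lip[:,1],[2,98]))
top=F[F[:,2]>.01];print("top z",np.percentile(top[:,2],[50,90,98]),"left y",np.percentile(F[(F[:,2]<-.045)|((F[:,2]>-.02)&(F[:,2]<0))][:,1],[50,90,98]))
lz=float(np.median(lip[:,2]));dz=-.038-lz;print("dz",dz)
dz=float(np.clip(dz,-.003,.003))
z=P[2]+.0305+dz
t0=P-.06*Y;arm.servo_line([*t0[:2],z],vel=.05)
h=arm.servo_line([*P[:2],z],vel=.05,stop_force=5);s=arm.get_state();print(h,s["tcp_pos"],s["wrist_force"],(np.array(s["tcp_pos"])-P)@Y)
if not h:
    h=arm.servo_line([*P[:2],z-.017],vel=.03,stop_force=4);s=arm.get_state();print("lower",h,s["tcp_pos"],z-s["tcp_pos"][2],s["wrist_force"],s["t"])
E
```

```text
lip z [-0.03939537 -0.03881183 -0.03838066 -0.03775134] y [0.02321864 0.02790536]
top z [0.02103144 0.02193634 0.02407073] left y [0.02762896 0.02790644 0.02806173]
dz 0.0008118325666283885
False [0.4991954  0.29653077 0.18182073] [-0.1774701  -0.11911091 -1.29239026] -0.00026719134105233786
lower True [0.49923168 0.29674018 0.16811256] 0.013699269360403304 [-1.33159972 -0.66705204 10.69738486] 29.8417
```

Contact came at 13.7 mm against 13.5 mm expected, so it is seated in the notch. Releasing, then checking.

```bash
python3 - <<'E'
from fitf import *
b=np.radians(-8.1);X=np.array([np.cos(b),np.sin(b),0]);Y=np.array([-X[1],X[0],0]);Z=np.array([0,0,1.]);P=np.array([.4992,.2968,.1505])
hand.move_gripper(.022);arm.sleep(.2)
arm.servo_line([*P[:2],.25],vel=.08);
t=P-.08*Y;arm.servo_line([*t[:2],.34],vel=.2);arm.sleep(1.0)
for n in("wrist","scene"):
    p,d=cams.get_image(n);cv2.imwrite(f"pics/{n}9.png",p)
    Q=(cloud(cal(n),d)-P)@np.c_[X,Y,Z];m=cv2.inRange(cv2.cvtColor(p,cv2.COLOR_BGR2HSV),(4,120,40),(24,255,255))>0
    F=Q[m&(d>0)&(abs(Q[...,0])<.04)&(abs(Q[...,1])<.06)&(Q[...,2]>-.14)&(Q[...,2]<.08)]
    print(n,len(F),"x",np.percentile(F[:,0],[2,50,98]),"y",np.percentile(F[:,1],[2,50,98]),"z",np.percentile(F[:,2],[1,99]))
    T=F[F[:,2]>.012];B=F[F[:,2]<-.04];print(" top y",np.percentile(T[:,1],[2,98]),"bottom y",np.percentile(B[:,1],[2,98]) if len(B) else None)
s=arm.get_state();print(s["t"],s["wrist_force"])
E
```

```text
wrist 1072 x [-0.01336082 -0.00085191  0.00549825] y [-0.02681571  0.00123183  0.02635298] z [-0.13848999  0.04079666]
 top y [-0.02600185  0.02624167] bottom y [-0.03728547  0.03749075]
scene 1329 x [-0.01568179 -0.00583797  0.00260799] y [-0.02439696  0.00274257  0.03004078] z [-0.09891812  0.03861612]
 top y [-0.02527075  0.02885114] bottom y [-0.02367839  0.03038803]
33.35 [ 0.32874063 -0.12585255 -0.16240713]
```

```bash
python3 -c "
from station import arm;print(arm.finish_job())"
```

```text
the job is handed in; nothing more can be done
None
```

The job is handed in at 33 s: the orange template went onto the tray, was tipped up, and now hangs in its slot notch on the pin, by both cameras' depth. I touched nothing else on the table apart from the red paddle.

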